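# Lock the easel's hinge pin with its R-clip

## Task

Push the easel stand's drawn-out hinge pin all the way home. Then take the R-clip from its wooden rack, feel along the pin for its cross-hole with the straight leg and press it down, the bent leg riding over the pin on the robot's side, until it has snapped in and its grip sits on the pin; let go of it. Be gentle with the stand (press with less than 20 N) and leave the tweezers, pencil, dish and loupe where they lie.

Things in the scene. Friction and masses are not known exactly. Their poses are not given: they have to be found in the camera images.
- stand: Fixed easel hinge stand: wooden foot 90 x 124 x 10 mm; two steel ears 30 mm wide, at y +20..+32 and -20..-8 mm, tops at z = 63 mm; between them a wooden strut that runs out to x = +110 mm, top at z = 65 mm. Origin on the table under the ears; z up, y along the pin toward its head, x away from the robot. The pin's axis lies at x = 0, z = 52 mm. Yaw varies.
- pin (a joint): Steel hinge pin sliding in the ears along the stand's y: 0 = fully home (firm stop), positive (m) = drawn out toward +y, at most 0.042. Friction about 4 N. Shaft 18 mm in diameter; when home it stands out of the ear at y = -20 mm by 27 to 45 mm, depending on the pin. While it is drawn out its cross-hole is in the ear.
- pin_head (a point): Centre of the outer face of the pin's head, a disc 28 mm in diameter and 8 mm thick; it lies at stand y = 40 mm + the joint value, z = 52 mm. Push here, along the stand's -y.
- hole_mid (a point): Point on the stand (x 0, y -43, z 61 mm): middle of the part of the shaft's top where the hole's mouth may be when the pin is home. Pins differ: the hole stands anywhere from y = -34 to -52 mm, always 13 mm from the shaft's end; this is NOT measured and must be felt (or seen) along the shaft. The hole is upright, 7 mm round, right through the shaft.
- rack: Fixed wooden block 70 x 60 x 50 mm (spans x -40..+30 mm, y -30..+30 mm), with a slot in its top in which the clip stands. Origin underneath, under the clip's straight leg.
- clip: R-clip, 57 g, upright in the rack's slot. Origin: on the straight leg's axis at the underside of the grip; z up. Straight leg: 5 mm wire down from there, 42 mm long, tip barely rounded. Bent leg: sprung wire on the -x side, 31 mm long. It goes into the stand with its x along the stand's x (bent leg on the robot's side); home when the grip's underside sits on the shaft: origin at stand z = 61 mm.
- clip_grip (a point): Middle of the clip's grip where it is best taken: clip x = -4, y = 0, z = 24 mm. The grip is a grey block, x -17..+9, y -7..+7, z 0..34 mm, with a half ring of wire on top up to z = 49 mm. Take it from above across x (26 mm wide).
- clip_leg (a joint): Spring hinge of the bent leg: 0 = relaxed, positive (rad) = spread outward. It spreads to about 0.25 while the waist rides over the shaft (0.3 N m/rad, some 5 to 10 N of push) and comes back to about 0 when it has snapped in.
- clip_tip (a point): Tip of the clip's straight leg, 42 mm under the grip.
- tweezers: Steel tweezers 129 mm long lying on the table: leave alone.
- pencil: Green pencil 124 mm long lying on the table: leave alone.
- brass_dish: Round brass dish 60 mm wide, 13 mm high: leave alone.
- loupe: Magnifying glass 133 mm long lying on the table: leave alone.
Things that resemble listed ones, but are neither listed nor needed, are in the scene too. What is shaped like the clip but yellow is not meant.

How it is judged:
On the way, in this order (a step that is already met when the one before it is completed fails the run):
1. the pin is pushed home (within 1.5 mm) (value of joint pin below 0.0015 m), for 0.2 s.
2. the straight leg has entered the cross-hole, its tip 5 mm or more below the top of the shaft (x of clip_tip in the frame of stand between -0.005 and 0.005 m and y of clip_tip in the frame of stand between -0.055 and -0.031 m and z of clip_tip in the frame of stand below 0.056 m), for 0.1 s.
At the end, for the whole second after the job is handed in: Pin home within 2 mm; clip upright within 0.15 rad, bent leg on the robot's side (0.35 rad), straight leg down through the hole: tip within 2.5 mm of full depth and 5 mm of the pin's axis, grip on the shaft within 3 mm; bent leg sprung back under 0.1 rad; clip at rest and released (value of joint pin below 0.002 m and x of clip_tip in the frame of stand between -0.005 and 0.005 m and y of clip_tip in the frame of stand between -0.055 and -0.031 m and z of clip_tip in the frame of stand below 0.0215 m and z of clip in the frame of stand above 0.058 m and x of clip in the frame of stand between -0.004 and 0.004 m and angle between the z axis of clip and the z axis of stand, either way round below 0.15 rad and angle between the x axis of clip and the x axis of stand, either way round below 0.35 rad and x of clip_grip in the frame of stand below 0 m and value of joint clip_leg below 0.1 rad and linear speed of clip below 0.02 m/s); the robot touches nothing.
It fails at once if the clip is pressed on the stand or its pin with more than 25 N (contact force between clip and stand above 25 N).
It fails at once if the robot pushes the stand or its pin with more than 35 N (contact force between any of the fingers, the arm and stand above 35 N).
It fails at once if a bystander is moved by more than 20 mm (distance of any of tweezers, pencil, brass_dish, loupe from where it was at the start of the episode above 0.02 m).
It also fails if it takes over 61 s, if anything falls off the work surface, if the arm or the gripper's body presses on something with over 40 N, if the wrist force passes 120 N, or if a joint passes its speed limit or range.

## Robot

A 6-joint arm with a two-finger parallel gripper is mounted at the origin on a cart in front of the work surface, level with it; the furniture and walls round the work are solid. World frame = base frame: x ahead of the robot, y to its left, z up, the work surface at z = 0. Lengths are in m, angles in rad, forces in N, time in s.
With the tool pointing down it reaches from about 0.35 to 0.85 m from the base axis. Payload 8.1 kg.
Tool frame: the origin (TCP) lies on the mounting face of the last link; the fingertips stand 173 mm ahead of it and the grasp point (between the pads) lies 155 mm ahead of it; z points along the fingers, y is the direction in which the jaws open and shut (so a half turn about z gives the same grasp; the last joint's range is limited). The gripper opens to 85 mm and grips with 20 to 120 N. Pads are 22 mm wide; open, the fingers measure 114 mm over their backs; the gripper's body (76 mm by 85 mm) begins 54 mm behind the grasp point. The pads swing forward as they close: fully open they stand 13 mm farther back than shut.
Start: joints at [1.179, 0.13, 1.488, -0, 1.523, -0.085], TCP at [0.181, 0.572, 0.405] pointing down, gripper open.
Joint ranges: [-2.96, 2.96], [-0.89, 2.26], [0.02, 2.5], [-1.34, 4.48], [0, 2.73], [-2.66, 2.66]. Speed limits (rad/s): [2.39, 2.39, 2.79, 3.14, 3.14, 3.14].

## Interface

Orientations are given as a rotation vector (axis times angle).
In Python, from station import arm gives the robot as it stands. The module is installed in compiled form; this text tells all that it offers.
- The arm moves only by the tool step_arm, never from a script. Its argument "deltas" is a list of rows, each a list of 5 numbers: the shift along the tool's x, y, z in cm, then the turn about the tool's z in degrees, then the opening, from -1 (shut) to 1 (fully open). A call has exactly 8 rows; each row shifts and turns the commanded pose from where the row before left it, along the tool's axes as they then stand; what a row does not reach is not made up. A row lasts 1/10 s, in which the tool goes at most 50 mm and 8.59 degrees, less where a joint would pass 70% of its speed; a pose out of reach is approached as far as the arm can. A call is refused whole if a number of a shift passes 5 or a number of a turn 8.59, either way. A call with a gripper value outside its range is refused whole. The fingers move at their own pace and stop on an object; "squeeze" is the grip in N (left out, the last holds). Time passes only in rows, so rows that do not move let the fingers close, or fill a call up. It gives the time, the measured TCP pose, the force and the opening at its end, in the units of the state.
- arm.get_state(): the state, without advancing time (a new reading comes with each control period).
- arm.read_camera(name): name is "side" or "top"; returns (picture, depth): 384x512x3 uint8, red, green, blue; 384x512 float32, m along the optical axis (not along the pixel's ray), 0 where there is no reading.
- arm.calibration(name): a dict with "mtx" (3x3 intrinsics, pixels), "rvec" (rotation vector, rad) and "tvec" (3), from world to camera coordinates, as OpenCV has them. Camera axes: x right, y down, z forward; pixel columns grow to the right and rows downward; lengths in m; the calibration is good to about 2 mm. A picture is of the moment at which its call begins. calibration takes no time and is no camera call.
- arm.close_job(): hands the job in, once; it reports no verdict.
Trained networks look in the newest picture that a camera, given by its name, has taken for a name from the list of things; names that differ only in an ending like _2 or _b are one class to them, and where a whole thing is asked for, a point or a joint stands for the part that bears it (a point fixed in the world has none). Each returns a list of dicts, best first, with "p" (0 to 1); they miss things now and then, are a little off and sometimes report something else, mostly with a low value. They report only what shows in the picture. A call takes as long as a camera call. They do not tell look-alikes from the thing itself.
- arm.outline_of(label, camera): "mask" (384x512 bool, what is visible of it) and "point" ([column, row] in pixels, amid what is visible of it).
The state is a dict: "t": time; "q": joint angles; "dq": joint speeds; "tau": joint torques, N m; "tcp_pos": TCP position; "eef_rot": TCP orientation; "contact_force": force on the tool from outside, world axes, zero at the start; "torque": the same for the moment, N m; "width": finger opening in m.
Only numpy, scipy, OpenCV 4.12 (cv2) and the standard library are available. Lean on these libraries where they do the work, as an engineer would, in place of code of your own. Each camera call takes 0.05 s, during which the arm holds its last target.

## Working session

There is one attempt and no reset: what is moved stays moved. The work goes in short steps, Python scripts to look and compute and a tool call to move; the robot and the scene stay as the last step left them, time stands still between calls to the robot, and variables do not carry over. Pictures are saved under pics/ and viewed, and the job is handed in when it is done.

Besides the shell and the picture viewer there is one more tool, called after "Request:" as name(argument=value, ...) on one line, values as JSON. step_arm: Moves the arm, as the interface text tells. Its arguments: {"type":"object","properties":{"deltas":{"type":"array"},"squeeze":{"type":"number"}},"required":["deltas"]}

```bash
mkdir -p pics; ls; cat > h.py <<'E'
import numpy as np, cv2
from station import arm
def save(name,img,s=1):
    if s!=1: img=cv2.resize(img,None,fx=s,fy=s,interpolation=cv2.INTER_CUBIC)
    cv2.imwrite('pics/'+name,img[:,:,::-1])
def cal(c):
    k=arm.calibration(c); return np.array(k['mtx'],float),cv2.Rodrigues(np.array(k['rvec'],float))[0],np.array(k['tvec'],float).ravel()
def world(c,depth):
    K,R,t=cal(c); h,w=depth.shape
    u,v=np.meshgrid(np.arange(w),np.arange(h))
    P=np.stack([(u-K[0,2])/K[0,0]*depth,(v-K[1,2])/K[1,1]*depth,depth],-1)
    return (P-t)@R
def proj(c,X):
    K,R,t=cal(c); p=(R@np.atleast_2d(X).T).T+t; p=p@K.T; return p[:,:2]/p[:,2:]
E
python3 - <<'E'
from h import *
s=arm.get_state(); print(s)
for c in ['side','top']:
    im,d=arm.read_camera(c); save(c+'0.png',im,1.5); np.savez(c+'0.npz',im=im,d=d)
    K,R,t=cal(c); print(c,K.round(1).tolist(),(-R.T@t).round(3),R.round(2).tolist())
E
```

```text
pics
{'t': 0.0, 'q': array([ 1.17858014e+00,  1.31177462e-01,  1.48928848e+00, -2.46401231e-05,
        1.52297650e+00, -8.53841015e-02]), 'dq': array([-1.09657409e-03, -7.03707072e-04,  7.92326034e-05,  6.40426435e-04,
        7.55168908e-05, -7.97078701e-04]), 'tau': array([ 1.41556582e-03, -5.69399965e+01, -5.00563002e+01,  1.88627214e-04,
        1.45471623e-02,  3.18913578e-05]), 'tcp_pos': array([0.1811111 , 0.57177467, 0.40362934]), 'eef_rot': array([-4.80017012e-01, -3.10428435e+00,  2.83196002e-03]), 'contact_force': array([-0.48075109,  0.28534035, -0.13108464]), 'torque': array([-0.01745841, -0.00695421,  0.08942128]), 'width': 0.08521053207654057}
side [[477.0, 0.0, 253.5], [0.0, 477.0, 186.5], [0.0, 0.0, 1.0]] [-0.042 -1.103  0.531] [[0.91, -0.42, 0.02], [-0.13, -0.32, -0.94], [0.4, 0.85, -0.34]]
top [[392.1, 0.0, 254.4], [0.0, 392.1, 191.3], [0.0, 0.0, 1.0]] [ 0.284 -0.036  1.232] [[-0.02, -1.0, -0.03], [-0.98, 0.03, -0.19], [0.19, 0.03, -0.98]]
```

View pics/side0.png

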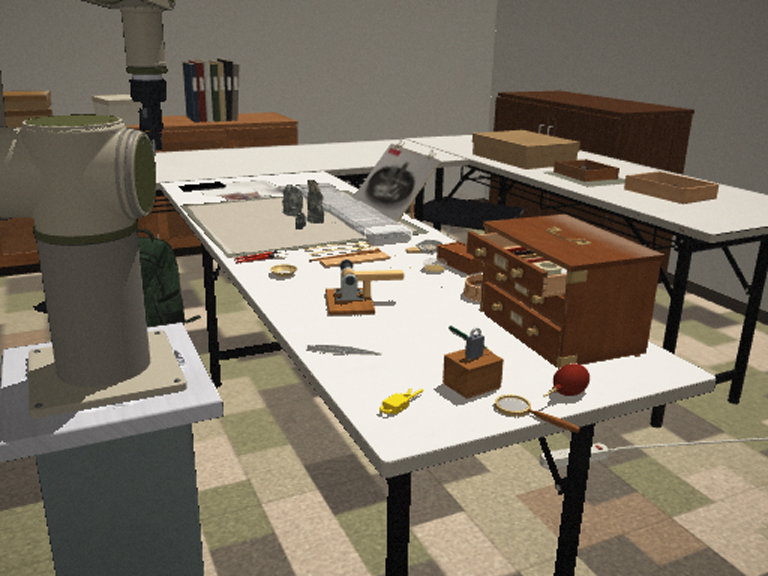

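View pics/top0.png

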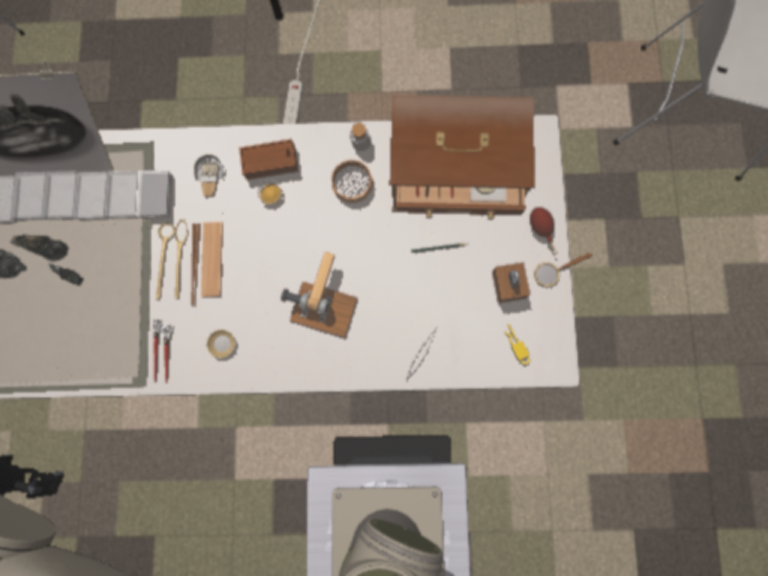

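```bash
python3 - <<'E'
from h import *
z=np.load('top0.npz'); zs=np.load('side0.npz')
save('c1.png',np.hstack([z['im'][160:230,180:250],z['im'][160:230,310:380]]),5)
save('c2.png',np.hstack([zs['im'][165:220,205:285],zs['im'][210:270,285:365][:55]]),5)
W=world('top',z['d'])
for n in ['stand','pin_head','hole_mid','rack','clip','clip_grip','tweezers','pencil','brass_dish','loupe']:
  for c in ['top','side']:
    o=arm.outline_of(n,c)
    Wc=W if c=='top' else world('side',zs['d'])
    for a in o[:3]:
        m=a['mask']&(Wc[...,2]<0.4); u,v=np.round(a['point']).astype(int)
        print(n,c,round(a['p'],2),a['point'],m.sum(),Wc[v,u].round(3), np.median(Wc[m],0).round(3), 'zmax',np.percentile(Wc[m][:,2],97).round(3))
E
```

```text
stand top 0.97 [212.4, 206.0] 1269 [0.464 0.129 0.061] [0.475 0.123 0.012] zmax 0.064
stand side 0.62 [237.5, 195.3] 969 [0.5   0.154 0.007] [0.476 0.114 0.018] zmax 0.062
pin_head top 0.64 [194.2, 200.2] 95 [0.484 0.183 0.063] [0.49  0.187 0.06 ] zmax 0.066
pin_head side 0.63 [235.6, 194.0] 940 [0.476 0.111 0.029] [0.475 0.114 0.022] zmax 0.062
pin_head side 0.52 [232.8, 188.9] 16 [0.467 0.114 0.045] [0.468 0.114 0.056] zmax 0.061
pin_head side 0.36 [316.7, 232.2] 162 [ 0.511 -0.275  0.067] [ 0.509 -0.273  0.069] zmax 0.085
hole_mid top 0.67 [216.6, 205.4] 1273 [0.467 0.113 0.062] [0.476 0.122 0.012] zmax 0.065
hole_mid top 0.26 [145.9, 229.9] 269 [0.402 0.346 0.004] [0.405 0.344 0.006] zmax 0.015
hole_mid side 0.86 [237.4, 192.9] 995 [0.478 0.109 0.033] [0.477 0.115 0.018] zmax 0.062
rack top 0.75 [337.8, 190.9] 494 [ 0.502 -0.255  0.053] [ 0.507 -0.26   0.049] zmax 0.06
rack side 0.74 [315.0, 247.8] 979 [ 0.493 -0.3    0.042] [ 0.497 -0.292  0.034] zmax 0.051
clip top 0.53 [338.8, 184.7] 62 [ 0.52  -0.259  0.054] [ 0.512 -0.263  0.083] zmax 0.098
clip top 0.53 [348.0, 233.2] 123 [
[... 559 characters left out ...]
49 [0.475 0.11  0.033] [0.476 0.114 0.021] zmax 0.062
clip_grip side 0.56 [260.5, 268.0] 248 [ 0.364 -0.285  0.013] [ 0.373 -0.286  0.01 ] zmax 0.015
tweezers side 0.57 [226.3, 232.8] 185 [ 0.364 -0.087  0.009] [ 0.365 -0.075  0.005] zmax 0.009
pencil side 0.41 [302.9, 218.6] 11 [ 0.594 -0.078  0.005] [ 0.593 -0.08   0.005] zmax 0.007
brass_dish top 0.77 [148.1, 228.8] 239 [0.404 0.339 0.007] [0.404 0.344 0.005] zmax 0.014
brass_dish side 0.17 [236.3, 193.3] 945 [0.475 0.11  0.033] [0.476 0.114 0.021] zmax 0.062
loupe top 0.84 [365.4, 180.4] 213 [ 0.544 -0.351  0.006] [ 0.538 -0.35   0.006] zmax 0.013
loupe side 0.85 [348.0, 272.3] 455 [ 0.539 -0.365  0.005] [ 0.545 -0.365  0.006] zmax 0.011
```

View pics/c1.png

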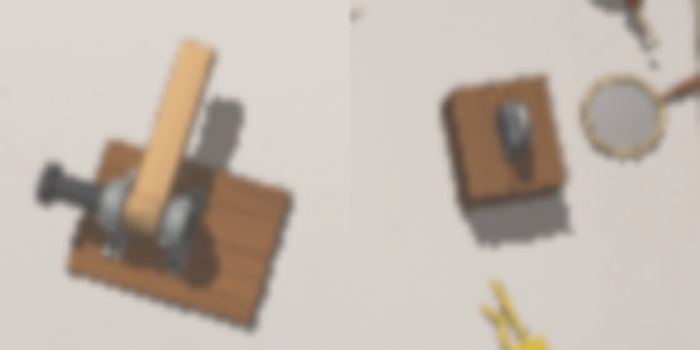

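View pics/c2.png

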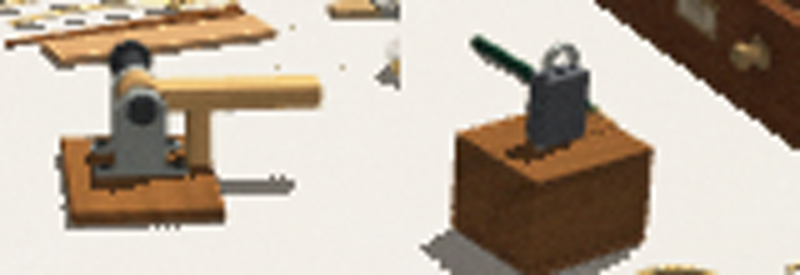

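```bash
cat > fit.py <<'E'
from h import *
from scipy.optimize import least_squares
def box(P,c,h):
    q=np.abs(P-c)-h; return np.linalg.norm(np.maximum(q,0),axis=1)+np.minimum(q.max(1),0)
def cyl(P,y0,y1,r,z=.052):
    q=np.stack([np.hypot(P[:,0],P[:,2]-z)-r,np.abs(P[:,1]-(y0+y1)/2)-(y1-y0)/2],1)
    return np.linalg.norm(np.maximum(q,0),axis=1)+np.minimum(q.max(1),0)
def rot(P,x,y,a):
    c,s=np.cos(a),np.sin(a); d=P-np.array([x,y,0]); return np.stack([c*d[:,0]+s*d[:,1],-s*d[:,0]+c*d[:,1],d[:,2]],1)
def stand_res(p,P):
    x,y,a,dz,fx,fy,j,sy,sw=p
    Q=rot(P,x,y,a); Q[:,2]-=dz
    D=[box(Q,[fx,fy,.005],[.045,.062,.005]),
       box(Q,[0,.026,.030],[.015,.006,.018]),box(Q,[0,-.014,.030],[.015,.006,.018]),
       cyl(Q,.020,.032,.0150,.048),cyl(Q,-.020,-.008,.0150,.048),
       box(Q,[.055,sy,.056],[.055,sw,.009]),
       cyl(Q,-.020,.032+j,.009),cyl(Q,.032+j,.040+j,.014)]
    return np.min(D,axis=0)
def pts(c,d,cen,r,zmin=.004,zmax=.08):
    W=world(c,d); m=(d>0)&(np.hypot(W[...,0]-cen[0],W[...,1]-cen[1])<r)&(W[...,2]>zmin)&(W[...,2]<zmax); return W[m]
if __name__=='__main__':
  A={c:np.load(c+'0.npz')['d'] for c in ['top','side']}
  S={c:pts(c,A[c],(.49,.12),.15) for c in A}
  S['both']=np.vstack([S['top'],S['side']])
  for c,P in S.items():
    r=least_squares(lambda p:stand_res(p,P),[.475,.12,-.3,0,.0,-.01,.03,.006,.009],loss='soft_l1',f_scale=.002,x_scale=[.01,.01,.05,.005,.01,.01,.01,.01,.01])
    print(c,len(P),r.x.round(4),np.median(np.abs(r.fun)).round(4),np.mean(np.abs(r.fun)>.004).round(3))
    x,y,a=r.x[:3]
    print('head',(x-np.sin(a)*(.04+r.x[6])).round(4),(y+np.cos(a)*(.04+r.x[6])).round(4))
E
python3 fit.py
```

```text
top 1547 [ 0.4718  0.1252 -0.3196 -0.0008 -0.0033  0.004   0.0449 -0.0619  0.0851] 0.0023 0.303
head 0.4985 0.2058
side 931 [ 4.691e-01  1.235e-01 -3.036e-01  2.000e-04  1.500e-03  1.300e-03
  4.190e-02  1.330e-02  7.300e-03] 0.0013 0.144
head 0.4936 0.2017
both 2478 [ 0.4709  0.1238 -0.3072 -0.      0.0016 -0.0008  0.0476  0.0145  0.0083] 0.0018 0.228
head 0.4974 0.2073
```

```bash
python3 - <<'E'
from fit import *
A={c:np.load(c+'0.npz')['d'] for c in ['top','side']}
img=np.full((600,1600,3),255,np.uint8)
S=2400
for k,c in enumerate(['top','side']):
    P=pts(c,A[c],(.49,.12),.15,.003); Q=rot(P,.4705,.124,-.307)
    for q in Q[np.argsort(Q[:,2])]:
        h=int(np.clip(q[2]/.07,0,1)*255); col=cv2.applyColorMap(np.uint8([[h]]),cv2.COLORMAP_JET)[0,0].tolist()
        cv2.circle(img,(k*800+400-int(q[1]*S),350-int(q[0]*S)),3,col,-1)
    for y in [-.02,-.008,.02,.032]:
        for x in (-.015,.015): cv2.circle(img,(k*800+400-int(y*S),350-int(x*S)),2,(0,0,0),-1)
    cv2.rectangle(img,(k*800+400-int(.062*S),350-int(.045*S)),(k*800+400+int(.062*S),350+int(.045*S)),(0,0,0))
cv2.imwrite('pics/q1.png',cv2.resize(img,None,fx=.5,fy=.5))
E
```

```text
(no output)
```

View pics/q1.png

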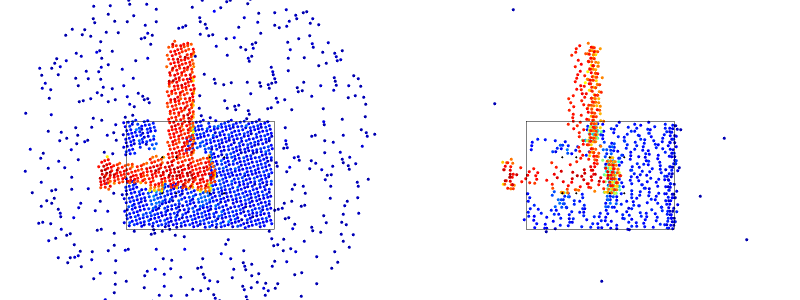

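```bash
cat >> fit.py <<'E'
def fitstand(S,w=None):
  f=lambda q,P:stand_res([*q[:7],.006,q[7]],P)
  out={}
  for c,P in S.items():
    r=least_squares(f,[.475,.134,-.307,0,.0,-.01,.033,.011],args=(P,),loss='soft_l1',f_scale=.0015,x_scale=[.01,.01,.05,.005,.01,.01,.01,.01])
    x,y,a=r.x[:3]; j=r.x[6]
    print(c,len(P),r.x.round(4),np.median(np.abs(r.fun)).round(4),np.mean(np.abs(r.fun)>.004).round(3),'head',(x-np.sin(a)*(.04+j)).round(4),(y+np.cos(a)*(.04+j)).round(4))
    out[c]=r.x
  return out
E
python3 - <<'E'
from fit import *
A={c:np.load(c+'0.npz')['d'] for c in ['top','side']}
S={c:pts(c,A[c],(.49,.12),.15,.0065) for c in A}
S['both']=np.vstack([S['top'],S['side']])
fitstand(S)
# rack / clip
img=np.full((600,1600,3),255,np.uint8); SC=3000
for k,c in enumerate(['top','side']):
    P=pts(c,A[c],(.50,-.265),.07,.006,.13)
    print(c,'top z',np.median(P[(P[:,2]>.04)&(P[:,2]<.056)][:,2]))
    for q in P[np.argsort(P[:,2])]:
        h=int(np.clip(q[2]/.1,0,1)*255); col=cv2.applyColorMap(np.uint8([[h]]),cv2.COLORMAP_JET)[0,0].tolist()
        cv2.circle(img,(k*800+400-int((q[1]+.265)*SC),300-int((q[0]-.5)*SC)),4,col,-1)
    G=P[P[:,2]>.058]; print(len(G),G.mean(0),G.min(0),G.max(0)); r=cv2.minAreaRect(G[:,:2].astype(np.float32)*1000); print(r)
    r=cv2.minAreaRect(P[(P[:,2]>.044)&(P[:,2]<.056)][:,:2].astype(np.float32)*1000); print('rack',r)
cv2.imwrite('pics/q2.png',cv2.resize(img,None,fx=.5,fy=.5))
E
```

```text
top 1273 [ 4.740e-01  1.341e-01 -3.251e-01  1.000e-04  7.000e-04 -9.500e-03
  3.310e-02  7.300e-03] 0.0015 0.108 head 0.4973 0.2034
side 902 [ 4.724e-01  1.324e-01 -3.154e-01  1.000e-04  1.200e-03 -8.400e-03
  3.290e-02  8.500e-03] 0.0013 0.133 head 0.495 0.2016
both 2175 [ 4.732e-01  1.328e-01 -3.196e-01  1.000e-04  8.000e-04 -8.900e-03
  3.300e-02  8.100e-03] 0.0015 0.125 head 0.4961 0.2021
top top z 0.049752842964189734
63 [ 0.51310536 -0.26406405  0.08081651] [ 0.5021691  -0.28090741  0.05937349] [ 0.52917681 -0.25728137  0.10184567]
((514.6610107421875, -265.2073059082031), (26.375789642333984, 21.186668395996094), 30.813528060913086)
rack ((514.8157348632812, -266.20599365234375), (70.60993957519531, 60.41914749145508), 8.074588775634766)
side top z 0.04939218748565323
177 [ 0.51124813 -0.2710789   0.07579974] [ 0.49874797 -0.27815699  0.05812065] [ 0.52939709 -0.26071371  0.09788849]
((513.9048461914062, -267.6924133300781), (30.453845977783203, 17.221927642822266), 8.319857597351074)
rack ((514.2758178710938, -269.2021789550781), (75.86373138427734, 61.45705795288086), 6.7663726806640625)
```

View pics/q2.png

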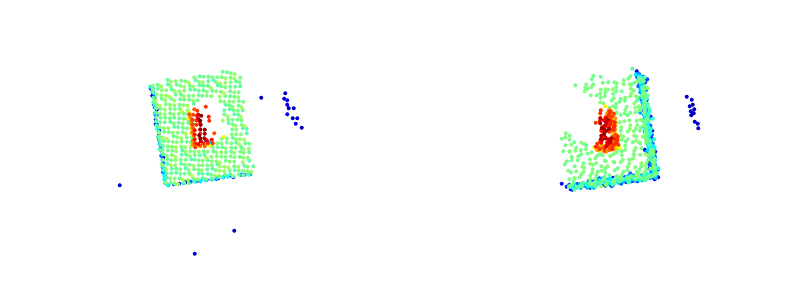

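```bash
cat > plan.py <<'E'
from h import *
X0,Y0,A0=.473,.133,-.32
def st():
    s=arm.get_state(); R=cv2.Rodrigues(np.array(s['eef_rot']))[0]
    return s,R
def sf(p): # world->stand
    d=np.array(p)-[X0,Y0,0]; c,s=np.cos(A0),np.sin(A0); return np.array([c*d[0]+s*d[1],-s*d[0]+c*d[1],d[2]])
def ws(p):
    c,s=np.cos(A0),np.sin(A0); return np.array([X0+c*p[0]-s*p[1],Y0+s*p[0]+c*p[1],p[2]])
def rep():
    s,R=st(); y=R[:,1]; al=np.degrees(np.arctan2(y[1],y[0]))
    print('t',round(s['t'],2),'tcp',s['tcp_pos'].round(4),'stand',(sf(s['tcp_pos'])*1000).round(1),'alpha',al.round(2),'tilt',R[:,2].round(4),'F',s['contact_force'].round(1),'w',round(s['width'],4),'q6',s['q'][5].round(2))
    return s,R,al
def plan(target,alpha,n,turn=0):
    """n rows to move linearly; returns tool-frame rows; tool assumed pointing down"""
    s,R,al=rep(); d=(np.array(target)-s['tcp_pos'])
    dt=-(alpha-al); dt=(dt+180)%360-180
    print('turn total',dt,'world d',d)
    a=al
    for i in range(n):
        y=np.array([np.cos(np.radians(a)),np.sin(np.radians(a)),0]); z=np.array([0,0,-1.]); x=np.cross(y,z)
        dd=d/n*100
        print([round(float(dd@x),2),round(float(dd@y),2),round(float(dd@z),2),round(dt/n,2)])
        a-=dt/n
E
python3 - <<'E'
from plan import *
t=ws([0,.100,.27]); print(t); plan(t,np.degrees(A0),11)
E
```

```text
[0.50445666 0.22792354 0.27      ]
t 1.1 tcp [0.1812 0.572  0.4047] stand [-415.1  324.9  404.7] alpha 72.42 tilt [ 1.e-04  1.e-04 -1.e+00] F [-0.2  0.3 -0.7] w 0.0852 q6 -0.09
turn total 90.75621190112241 world d [ 0.32324818 -0.34406938 -0.13473044]
[-3.75, -2.09, 1.22, np.float64(8.25)]
[-4.01, -1.54, 1.22, np.float64(8.25)]
[-4.19, -0.94, 1.22, np.float64(8.25)]
[-4.28, -0.33, 1.22, np.float64(8.25)]
[-4.28, 0.28, 1.22, np.float64(8.25)]
[-4.2, 0.9, 1.22, np.float64(8.25)]
[-4.03, 1.49, 1.22, np.float64(8.25)]
[-3.77, 2.05, 1.22, np.float64(8.25)]
[-3.44, 2.57, 1.22, np.float64(8.25)]
[-3.03, 3.04, 1.22, np.float64(8.25)]
[-2.57, 3.44, 1.22, np.float64(8.25)]
```

Request:
step_arm(deltas=[[-3.75,-2.1,0.8,8.25,-1],[-4,-1.55,0.8,8.25,-1],[-4.2,-0.95,0.8,8.25,-1],[-4.3,-0.35,0.8,8.25,-1],[-4.3,0.3,0.8,8.25,-1],[-4.2,0.9,0.8,8.25,-1],[-4,1.5,0.8,8.25,-1],[-3.8,2.05,0.8,8.25,-1]], squeeze=30)

```text
t: 1.9
tcp_pos: [0.4176, 0.3198, 0.3407]
eef_rot: [2.1, 2.336, 0.001]
contact_force: [0.6, 0.9, 1.4]
width: 0.0001
```

```bash
python3 - <<'E'
from plan import *
t=ws([0,.100,.25]); print(t); plan(t,np.degrees(A0),4)
E
```

```text
[0.50445666 0.22792354 0.25      ]
t 1.9 tcp [0.4176 0.3198 0.3407] stand [-111.3  159.9  340.7] alpha 6.09 tilt [ 6.e-04  4.e-04 -1.e+00] F [0.6 0.9 1.4] w 0.0001 q6 0.45
turn total 24.424563016954437 world d [ 0.08685943 -0.09183673 -0.0906623 ]
[-2.51, 1.92, 2.27, np.float64(6.11)]
[-2.3, 2.17, 2.27, np.float64(6.11)]
[-2.05, 2.4, 2.27, np.float64(6.11)]
[-1.78, 2.61, 2.27, np.float64(6.11)]
```

Request:
step_arm(deltas=[[-2.5,1.9,2.25,6.1,-1],[-2.3,2.15,2.25,6.1,-1],[-2.05,2.4,2.25,6.1,-1],[-1.8,2.6,2.25,6.1,-1],[0,0,0,0,-1],[0,0,0,0,-1],[0,0,0,0,-1],[0,0,0,0,-1]])

```text
t: 2.7
tcp_pos: [0.5034, 0.2307, 0.2519]
eef_rot: [2.539, 1.849, 0.003]
contact_force: [-0.3, 0.4, -0.1]
width: -0.0001
```

```bash
python3 - <<'E'
from plan import *
t=ws([0,.100,.215]); plan(t,np.degrees(A0),2)
for c in ['top','side']:
    im,d=arm.read_camera(c); save(c+'1.png',im[150:260,150:330] if c=='top' else im[130:240,180:330],4)
E
```

```text
t 2.7 tcp [0.5034 0.2307 0.2519] stand [ -1.9 102.3 251.9] alpha -17.87 tilt [ 1.7e-03  8.0e-04 -1.0e+00] F [-0.3  0.4 -0.1] w -0.0001 q6 0.65
turn total 0.4616103191453078 world d [ 0.00103711 -0.00281358 -0.03686039]
[-0.12, 0.09, 1.84, np.float64(0.23)]
[-0.12, 0.09, 1.84, np.float64(0.23)]
```

View pics/top1.png

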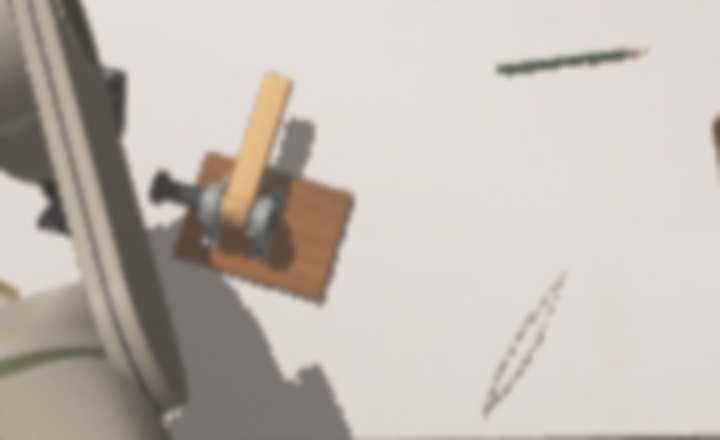

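View pics/side1.png

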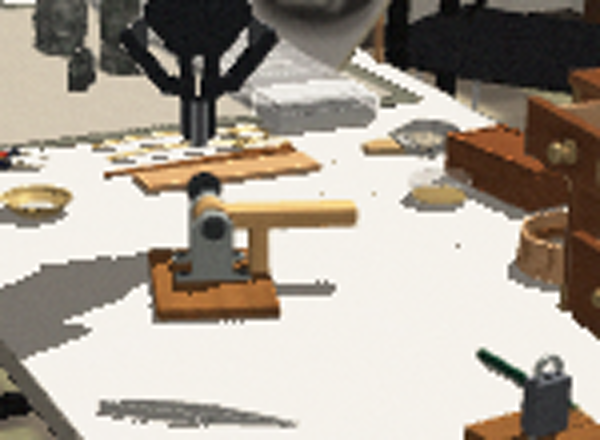

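Request:
step_arm(deltas=[[0,0.1,1.3,0.25,-1],[0,0.1,1.2,0.2,-1],[0,0,1.2,0,-1],[-0.3,0,0,0,-1],[-0.3,0,0,0,-1],[-0.3,0,0,0,-1],[-0.3,0,0,0,-1],[-0.3,0,0,0,-1]])

```text
t: 3.6
tcp_pos: [0.5008, 0.2147, 0.2143]
eef_rot: [2.548, 1.837, 0.001]
contact_force: [0.4, 0.3, 0.2]
width: -0.0
```

```bash
python3 - <<'E'
from plan import *
rep()
E
```

```text
t 3.6 tcp [0.5008 0.2147 0.2143] stand [  0.7  86.3 214.3] alpha -18.43 tilt [ 9.e-04  2.e-04 -1.e+00] F [0.4 0.3 0.2] w -0.0 q6 0.63
```

Request:
step_arm(deltas=[[-0.25,0,0,0,-1],[-0.25,0,0,0,-1],[-0.25,0,0,0,-1],[-0.25,0,0,0,-1],[-0.25,0,0,0,-1],[-0.25,0,0,0,-1],[-0.25,0,0,0,-1],[-0.25,0,0,0,-1]])

```text
t: 4.4
tcp_pos: [0.4946, 0.1958, 0.2141]
eef_rot: [2.548, 1.837, 0.001]
contact_force: [2.6, 3.7, 3.0]
width: 0.0003
```

```bash
python3 - <<'E'
from plan import *
rep()
im,d=arm.read_camera('side'); save('side2.png',im[130:240,180:330],4)
E
```

```text
t 4.4 tcp [0.4946 0.1958 0.2141] stand [  0.7  66.4 214.1] alpha -18.43 tilt [ 9.e-04  2.e-04 -1.e+00] F [2.6 3.7 3. ] w 0.0003 q6 0.6
```

View pics/side2.png

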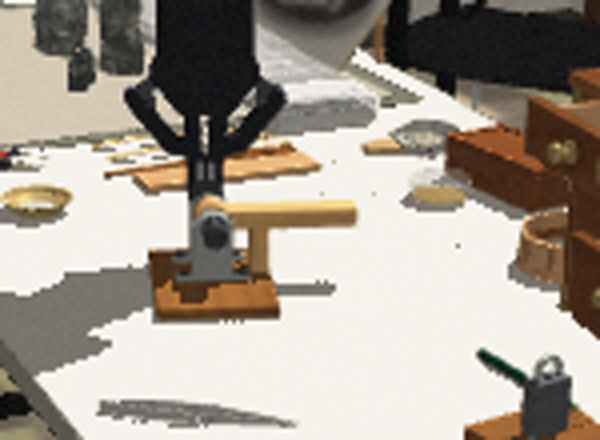

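Request:
step_arm(deltas=[[-0.2,0,0,0,-1],[-0.2,0,0,0,-1],[-0.2,0,0,0,-1],[-0.2,0,0,0,-1],[-0.1,0,0,0,-1],[-0.1,0,0,0,-1],[-0.1,0,0,0,-1],[-0.1,0,0,0,-1]])

```text
t: 5.25
tcp_pos: [0.4905, 0.1845, 0.2137]
eef_rot: [-2.548, -1.837, 0.0]
contact_force: [4.5, 2.3, 2.4]
width: 0.0002
```

```bash
python3 - <<'E'
from plan import *
rep()
E
```

```text
t 5.25 tcp [0.4905 0.1845 0.2137] stand [  0.4  54.4 213.7] alpha -18.43 tilt [-0. -0. -1.] F [4.5 2.3 2.4] w 0.0002 q6 0.58
```

Request:
step_arm(deltas=[[-0.05,0,0,0,-1],[-0.05,0,0,0,-1],[-0.05,0,0,0,-1],[-0.05,0,0,0,-1],[0,0,0,0,-1],[0,0,0,0,-1],[0,0,0,0,-1],[0,0,0,0,-1]])

```text
t: 6.05
tcp_pos: [0.4899, 0.1827, 0.2136]
eef_rot: [-2.548, -1.837, 0.0]
contact_force: [3.3, 3.0, 2.0]
width: -0.0001
```

```bash
python3 - <<'E'
from plan import *
rep()
E
```

```text
t 6.05 tcp [0.4899 0.1827 0.2136] stand [  0.4  52.5 213.6] alpha -18.43 tilt [-1.e-04 -1.e-04 -1.e+00] F [3.3 3.  2. ] w -0.0001 q6 0.58
```

Request:
step_arm(deltas=[[-0.05,0,0,0,-1],[-0.05,0,0,0,-1],[-0.05,0,0,0,-1],[0,0,0,0,-1],[0,0,0,0,-1],[0,0,0,0,-1],[0,0,0,0,-1],[0,0,0,0,-1]])

```text
t: 6.85
tcp_pos: [0.4897, 0.1822, 0.2138]
eef_rot: [-2.547, -1.837, -0.004]
contact_force: [5.7, 9.6, -1.7]
width: -0.0002
```

```bash
python3 - <<'E'
from plan import *
rep()
E
```

```text
t 6.85 tcp [0.4897 0.1822 0.2138] stand [  0.3  52.  213.8] alpha -18.42 tilt [ 0.0012  0.0022 -1.    ] F [ 5.7  9.6 -1.7] w -0.0002 q6 0.58
```

Request:
step_arm(deltas=[[1.5,0,0,0,-1],[0,0,-4,0,-1],[0,0,-4,0,0],[-4.5,0,-2,-5.3,0.5],[-4.8,0,0,-5.3,1],[-4.8,0,0,-5.3,1],[-4.8,0,0,-5.3,1],[-4.8,0,0,-5.2,1]])

```text
t: 7.65
tcp_pos: [0.4615, -0.0386, 0.313]
eef_rot: [-2.055, -2.373, 0.003]
contact_force: [0.9, 0.8, 0.2]
width: 0.085
```

```bash
python3 - <<'E'
from plan import *
plan([.515,-.2678,.319],8.0,5)
E
```

```text
t 7.65 tcp [ 0.4615 -0.0386  0.313 ] stand [  43.1 -166.5  313. ] alpha 8.22 tilt [-0.0028  0.     -1.    ] F [0.9 0.8 0.2] w 0.085 q6 -0.34
turn total 0.219099175675467 world d [ 0.05347001 -0.2292196   0.00595318]
[-4.69, 0.4, -0.12, np.float64(0.04)]
[-4.69, 0.41, -0.12, np.float64(0.04)]
[-4.69, 0.41, -0.12, np.float64(0.04)]
[-4.69, 0.41, -0.12, np.float64(0.04)]
[-4.69, 0.42, -0.12, np.float64(0.04)]
```

Request:
step_arm(deltas=[[-4.7,0.4,-0.1,0,1],[-4.7,0.4,-0.1,0,1],[-4.7,0.4,-0.1,0,1],[-4.7,0.4,-0.1,0,1],[-4.7,0.4,-0.1,0,1],[0,0,0,0,1],[0,0,0,0,1],[0,0,0,0,1]])

```text
t: 8.45
tcp_pos: [0.5149, -0.2663, 0.3177]
eef_rot: [-2.059, -2.369, 0.001]
contact_force: [0.2, 1.1, 0.4]
width: 0.0855
```

```bash
python3 - <<'E'
from plan import *
plan([.515,-.2678,.231],8.0,4)
for c in ['top','side']:
    im,d=arm.read_camera(c); np.savez(c+'3.npz',im=im,d=d)
    save(c+'3.png',np.hstack([im[160:230,180:250],im[160:230,310:380]] if c=='top' else [im[165:235,205:285],im[180:250,285:365]]),5)
E
```

```text
t 8.45 tcp [ 0.5149 -0.2663  0.3177] stand [ 165.4 -365.9  317.7] alpha 7.99 tilt [-0.0023  0.0015 -1.    ] F [0.2 1.1 0.4] w 0.0855 q6 -0.71
turn total -0.00923077759640023 world d [ 0.00010847 -0.00145892 -0.08669137]
[-0.04, -0.0, 2.17, np.float64(-0.0)]
[-0.04, -0.0, 2.17, np.float64(-0.0)]
[-0.04, -0.0, 2.17, np.float64(-0.0)]
[-0.04, -0.0, 2.17, np.float64(-0.0)]
```

View pics/top3.png

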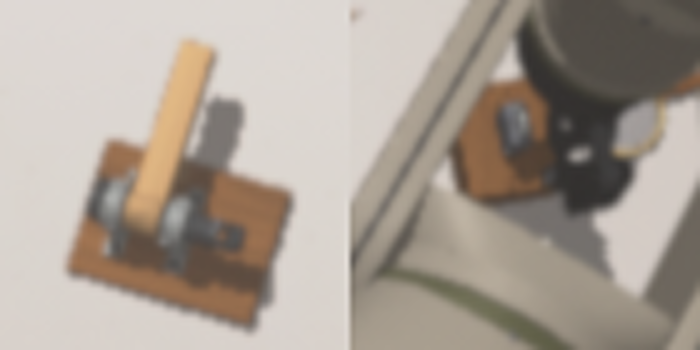

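View pics/side3.png

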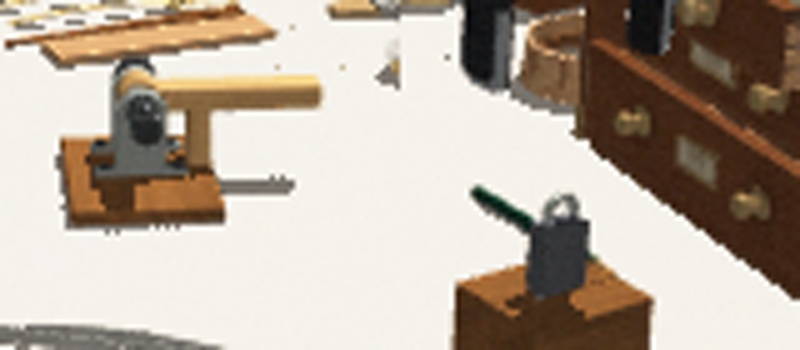

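```bash
python3 - <<'E'
from plan import *
from fit import *
z={c:np.load(c+'3.npz') for c in ['top','side']}
for c in z:
    g=cv2.cvtColor(z[c]['im'],cv2.COLOR_RGB2GRAY).astype(float)
    ys=np.arange(-.075,-.018,.0015)
    for xx in (-.003,0,.003):
        p=proj(c,[ws([xx,y,.061]) for y in ys]).astype(np.float32)
        v=cv2.remap(g.astype(np.float32),p[:,0].reshape(1,-1),p[:,1].reshape(1,-1),cv2.INTER_LINEAR)[0]
        print(c,xx,list(zip((ys*1000).round(1).tolist(),v.round().astype(int).tolist())))
    for q in ([0,-.034,.061],[0,-.052,.061]): print(proj(c,ws(q)).round(1))
im=z['top']['im'][185:225,195:245]; save('hole_top.png',im,14)
im=z['side']['im'][165:205,215:255]; save('hole_side.png',im,14)
E
```

```text
top -0.003 [(-75.0, 124), (-73.5, 115), (-72.0, 111), (-70.5, 112), (-69.0, 114), (-67.5, 115), (-66.0, 115), (-64.5, 115), (-63.0, 115), (-61.5, 114), (-60.0, 113), (-58.5, 108), (-57.0, 101), (-55.5, 94), (-54.0, 87), (-52.5, 83), (-51.0, 81), (-49.5, 82), (-48.0, 82), (-46.5, 83), (-45.0, 84), (-43.5, 85), (-42.0, 85), (-40.5, 85), (-39.0, 84), (-37.5, 82), (-36.0, 81), (-34.5, 80), (-33.0, 79), (-31.5, 78), (-30.0, 78), (-28.5, 79), (-27.0, 79), (-25.5, 80), (-24.0, 80), (-22.5, 82), (-21.0, 86), (-19.5, 96)]
top 0 [(-75.0, 119), (-73.5, 113), (-72.0, 111), (-70.5, 113), (-69.0, 115), (-67.5, 116), (-66.0, 117), (-64.5, 118), (-63.0, 118), (-61.5, 117), (-60.0, 114), (-58.5, 111), (-57.0, 102), (-55.5, 92), (-54.0, 87), (-52.5, 82), (-51.0, 82), (-49.5, 82), (-48.0, 83), (-46.5, 84), (-45.0, 87), (-43.5, 91), (-42.0, 94), (-40.5, 96), (-39.0, 95), (-37.5, 94), (-36.0, 93), (-34.5, 91), (-33.0, 89), (-31.5, 87), (-30.0, 86), (-28.5, 86), (-27.0, 86), (-25.5, 86), (-24.0, 86), (-22.5, 88), (-21.0, 91), (-19.5, 101)]
top 0.003 [(-75.0, 120), (-73.5, 112), (-72.0, 114), (-70.5, 116),
[... 1337 characters left out ...]
), (-36.0, 77), (-34.5, 74), (-33.0, 71), (-31.5, 71), (-30.0, 71), (-28.5, 72), (-27.0, 73), (-25.5, 74), (-24.0, 75), (-22.5, 75), (-21.0, 76), (-19.5, 85)]
side 0.003 [(-75.0, 36), (-73.5, 36), (-72.0, 36), (-70.5, 36), (-69.0, 37), (-67.5, 38), (-66.0, 39), (-64.5, 40), (-63.0, 41), (-61.5, 44), (-60.0, 48), (-58.5, 52), (-57.0, 56), (-55.5, 59), (-54.0, 61), (-52.5, 61), (-51.0, 60), (-49.5, 59), (-48.0, 59), (-46.5, 58), (-45.0, 64), (-43.5, 72), (-42.0, 81), (-40.5, 90), (-39.0, 101), (-37.5, 110), (-36.0, 106), (-34.5, 100), (-33.0, 96), (-31.5, 88), (-30.0, 79), (-28.5, 75), (-27.0, 72), (-25.5, 69), (-24.0, 65), (-22.5, 63), (-21.0, 60), (-19.5, 75)]
[[233.2 185.6]]
[[233.7 187.7]]
```

View pics/hole_top.png

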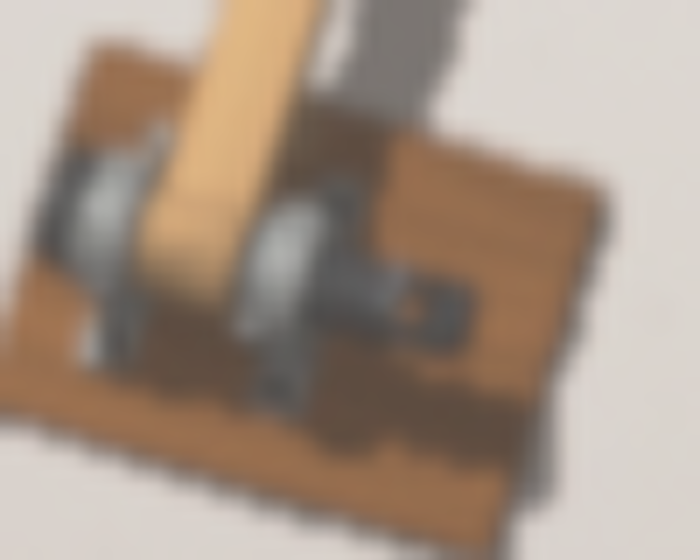

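View pics/hole_side.png

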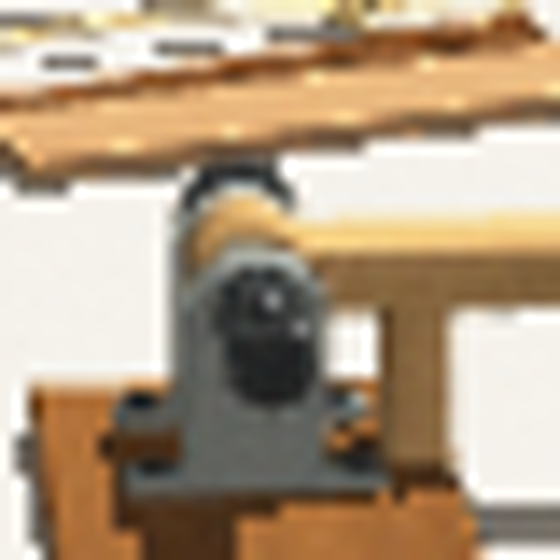

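Request:
step_arm(deltas=[[-0.15,0,2,0,1],[0,0,2,0,1],[0,0,2,0,1],[0,0,1.6,0,1],[0,0,1,0,1],[0,0,0,0,1],[0,0,0,0,1],[0,0,0,0,1]])

```text
t: 9.35
tcp_pos: [0.5159, -0.2691, 0.234]
eef_rot: [2.06, 2.369, 0.0]
contact_force: [0.1, -0.7, 0.7]
width: 0.0855
```

Request:
step_arm(deltas=[[0.15,-0.1,0.15,0,1],[0,0,0,0,0.3],[0,0,0,0,-0.2],[0,0,0,0,-1],[0,0,0,0,-1],[0,0,0,0,-1],[0,0,0,0,-1],[0,0,0,0,-1]], squeeze=40)

```text
t: 10.15
tcp_pos: [0.5142, -0.2676, 0.2314]
eef_rot: [2.061, 2.37, 0.0]
contact_force: [0.6, -0.6, 2.6]
width: 0.0254
```

```bash
python3 - <<'E'
from plan import *
rep()
im,d=arm.read_camera('side'); save('side4.png',im[160:270,260:410],4)
E
```

```text
t 10.15 tcp [ 0.5142 -0.2676  0.2314] stand [ 165.1 -367.3  231.4] alpha 7.97 tilt [ 3.e-04 -2.e-04 -1.e+00] F [ 0.6 -0.6  2.6] w 0.0254 q6 -0.71
```

View pics/side4.png

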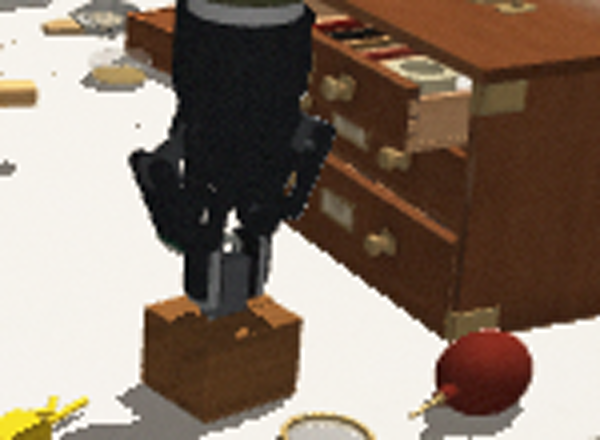

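Request:
step_arm(deltas=[[0,0,-2,0,-1],[0,0,-3,0,-1],[0,0,-4,0,-1],[0,0,-2,0,-1],[0,0,0,0,-1],[0,0,0,0,-1],[0,0,0,0,-1],[0,0,0,0,-1]])

```text
t: 11.0
tcp_pos: [0.5136, -0.2671, 0.339]
eef_rot: [-2.059, -2.368, 0.001]
contact_force: [-0.0, 0.1, -0.1]
width: 0.0253
```

```bash
python3 - <<'E'
from plan import *
rep()
im,d=arm.read_camera('side'); save('side5.png',im[130:240,260:410],5)
np.savez('side5.npz',im=im,d=d)
def ray(c,uv,z):
    K,R,t=cal(c); v=R.T@np.linalg.inv(K)@[*uv,1]; o=-R.T@t; return o+v*(z-o[2])/v[2]
h=ray('top',(223.96,206.6),.061); print('lens',h,sf(h))
o=-cal('top')[1].T@cal('top')[2]; off=(h-o)/abs((h-o)[2])*.018/2; print('hole',sf(h+[off[0],off[1],0])*1000, off)
e=ray('top',(228.4,206.9),.055); print('end',sf(e)*1000)
E
```

```text
t 11.0 tcp [ 0.5136 -0.2671  0.339 ] stand [ 164.4 -367.1  339. ] alpha 7.97 tilt [-0.0029  0.0019 -1.    ] F [-0.   0.1 -0.1] w 0.0253 q6 -0.71
lens [0.46145379 0.09240122 0.061     ] [ 0.00181094 -0.04216985  0.061     ]
hole [  2.79871359 -40.80552354  61.        ] [ 0.0013668   0.00098435 -0.009     ]
end [  5.53218208 -54.5070923   55.        ]
```

View pics/side5.png

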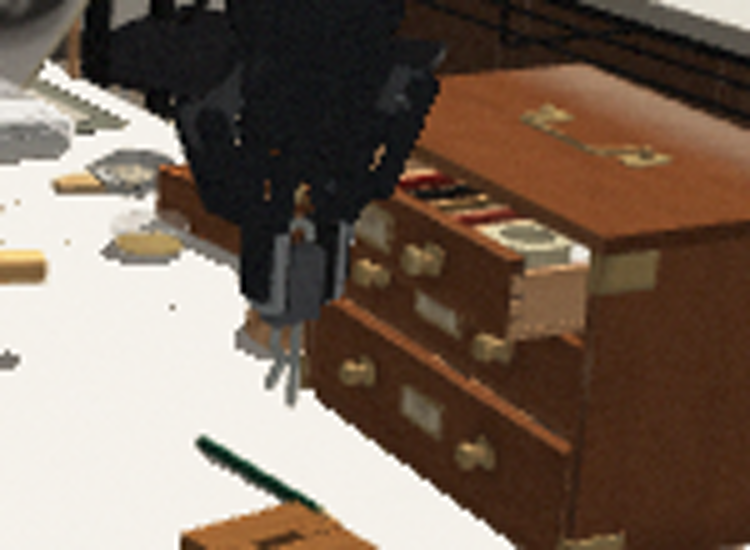

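```bash
python3 - <<'E'
from plan import *
plan(ws([-.004,-.0415,.330]),np.degrees(A0),8)
E
```

```text
t 11.05 tcp [ 0.5137 -0.2672  0.3393] stand [ 164.5 -367.1  339.3] alpha 7.97 tilt [-0.0026  0.0017 -1.    ] F [-0.2 -0.1 -0.5] w 0.0252 q6 -0.71
turn total 26.30296854076707 world d [-0.05752693  0.36208569 -0.00927649]
[4.58, -0.08, 0.12, np.float64(3.29)]
[4.57, -0.35, 0.12, np.float64(3.29)]
[4.54, -0.61, 0.12, np.float64(3.29)]
[4.5, -0.87, 0.12, np.float64(3.29)]
[4.44, -1.13, 0.12, np.float64(3.29)]
[4.37, -1.38, 0.12, np.float64(3.29)]
[4.28, -1.63, 0.12, np.float64(3.29)]
[4.18, -1.87, 0.12, np.float64(3.29)]
```

Request:
step_arm(deltas=[[4.6,-0.1,0,3.3,-1],[4.6,-0.35,0,3.3,-1],[4.55,-0.6,0,3.3,-1],[4.5,-0.85,0,3.3,-1],[4.45,-1.15,0.1,3.3,-1],[4.35,-1.4,0.2,3.3,-1],[4.3,-1.6,0.3,3.3,-1],[4.2,-1.85,0.3,3.3,-1]])

```text
t: 11.85
tcp_pos: [0.4561, 0.097, 0.3315]
eef_rot: [-2.551, -1.834, 0.001]
contact_force: [1.4, -0.2, -0.7]
width: 0.0255
```

```bash
python3 - <<'E'
from plan import *
plan(ws([-.004,-.0415,.300]),np.degrees(A0),3)
E
```

```text
t 11.85 tcp [0.4561 0.097  0.3315] stand [ -4.7 -39.5 331.5] alpha -18.58 tilt [-6.e-04 -0.e+00 -1.e+00] F [ 1.4 -0.2 -0.7] w 0.0255 q6 0.42
turn total -0.24080191505356652 world d [ 7.91357907e-05 -2.10169563e-03 -3.15196238e-02]
[-0.07, 0.02, 1.05, np.float64(-0.08)]
[-0.07, 0.02, 1.05, np.float64(-0.08)]
[-0.07, 0.02, 1.05, np.float64(-0.08)]
```

Request:
step_arm(deltas=[[-0.1,0.05,1.1,0,-1],[-0.1,0,1.1,0,-1],[0,0,1.1,0,-1],[0,0,0.3,0,-1],[0,0,0,0,-1],[0,0,0,0,-1],[0,0,0,0,-1],[0,0,0,0,-1]])

```text
t: 12.65
tcp_pos: [0.4571, 0.093, 0.2968]
eef_rot: [2.548, 1.836, 0.001]
contact_force: [0.4, -0.5, -0.7]
width: 0.0257
```

```bash
python3 - <<'E'
from plan import *
rep()
im,d=arm.read_camera('side'); save('side6.png',im[150:210,200:280],9); np.savez('side6.npz',im=im,d=d)
im,d=arm.read_camera('top'); save('top6.png',im[160:230,180:250],8); np.savez('top6.npz',im=im,d=d)
E
```

```text
t 12.65 tcp [0.4571 0.093  0.2968] stand [ -2.5 -43.  296.8] alpha -18.46 tilt [ 1.e-03  1.e-04 -1.e+00] F [ 0.4 -0.5 -0.7] w 0.0257 q6 0.41
```

View pics/side6.png

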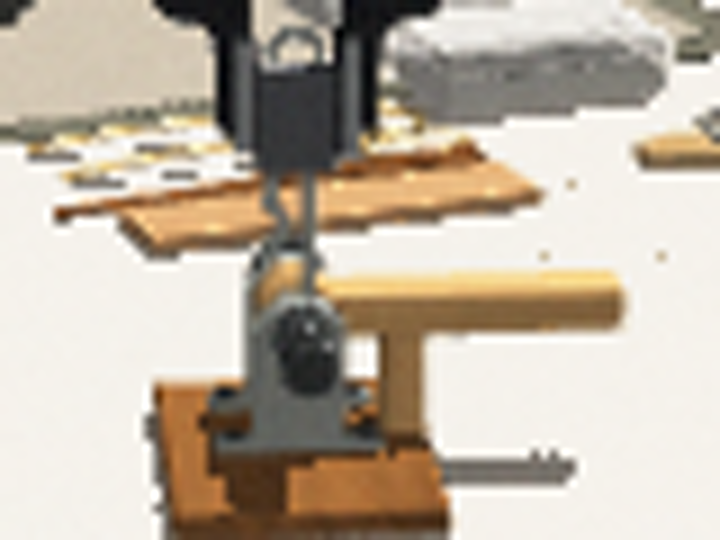

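View pics/top6.png

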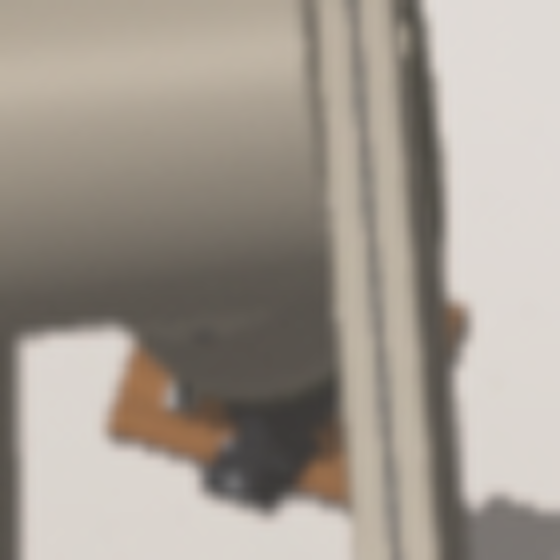

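```bash
python3 - <<'E'
from plan import *
z3=np.load('side3.npz'); z6=np.load('side6.npz')
g3=cv2.cvtColor(z3['im'],cv2.COLOR_RGB2GRAY); g6=cv2.cvtColor(z6['im'],cv2.COLOR_RGB2GRAY)
print('side3'); 
for r in range(183,196): print(r,g3[r,226:244])
print('side6 leg')
for r in range(168,186): print(r,g6[r,226:242])
s,R=st(); 
for dz in (.19,.20,.21,.2234):
    p=s['tcp_pos']+R@np.array([0,.004,dz]); q=s['tcp_pos']+R@np.array([0,-.012,dz]); print(dz,sf(p),proj('side',p).round(2),proj('side',q).round(2))
for y in (-.030,-.042,-.0565):
    print(y,[proj('side',ws([x,y,zz])).round(2).tolist() for x,zz in ((0,.061),(0,.052),(-.009,.052),(.009,.052),(0,.043))])
E
```

```text
side3
183 [241 132  88 110 127 167 167 171 174 189 163 125 115 127 116 122 122 118]
184 [240 136  85 111 129 116  63  78  58 110 163  98 113 113 108 113 113 112]
185 [241 136 114 115  90  46  65  71  77  71  94 130 125 108 106 106 107 105]
186 [241 133 120  92  76  43  57  55 137  64  77  96 107 110 109 113 107 104]
187 [241 135  91  96  59  45  50  35  55  60  74  97 136 184 180 173  71 100]
188 [241 134  88  93  62  52  63  57  59  62 128 101 185 243 242 241  86  99]
189 [241 135  92  93  92  45  40  45  38  40  49  88 184 242 242 241  84  98]
190 [241 135  94  99  95  46  35  37  38  34  39  76 184 242 243 240  84 101]
191 [239 133  91  98  94  61  40  36  33  34  41  67 182 241 241 239  89  99]
192 [159  98  92  95  93  64  35  37  34  36  36  80  91  92 113 121  85 101]
193 [ 78  88  89  99  98  96  60  39  36  42  60  98  71  63 157 133  82  99]
194 [ 90  90  88  99  96  98  98  95  79 102  98  94  96 101 103 104  86  99]
195 [ 82  75  91  99  98  96  95  97  93  98  97  99 110  58 107 116  87 101]
side6 leg
168 [125 124  86  55  58  58  55  58  58  57  59 115 102  91  99  92]

[... 1123 characters left out ...]
 [241 135 114 114  93  52  62  71  80  74  96 129 125 108 104 105]
0.19 [ 0.00143196 -0.0428208   0.10661315] [[234.01 171.58]] [[228.41 171.69]]
0.2 [ 0.00143865 -0.04281772  0.09661315] [[234.  174.9]] [[228.41 175.01]]
0.21 [ 0.00144534 -0.04281464  0.08661315] [[233.99 178.2 ]] [[228.42 178.32]]
0.2234 [ 0.00145431 -0.04281052  0.07321315] [[233.98 182.6 ]] [[228.43 182.72]]
-0.03 [[[233.12, 185.1]], [[233.12, 188.0]], [[230.04, 188.07]], [[236.19, 187.93]], [[233.11, 190.89]]]
-0.042 [[[233.44, 186.5]], [[233.43, 189.42]], [[230.33, 189.5]], [[236.53, 189.35]], [[233.42, 192.33]]]
-0.0565 [[[233.82, 188.22]], [[233.82, 191.17]], [[230.68, 191.25]], [[236.94, 191.09]], [[233.81, 194.1]]]
```

Request:
step_arm(deltas=[[0.15,-0.05,0.3,0,-1],[0,0,0.3,0,-1],[0,0,0.2,0,-1],[0,0,0.1,0,-1],[0,0,0.1,0,-1],[0,0,0.1,0,-1],[0,0,0,0,-1],[0,0,0,0,-1]])

```text
t: 13.55
tcp_pos: [0.4568, 0.0948, 0.2853]
eef_rot: [2.548, 1.837, 0.0]
contact_force: [0.0, -0.3, -0.3]
width: 0.0254
```

```bash
python3 - <<'E'
from plan import *
rep()
E
```

```text
t 13.55 tcp [0.4568 0.0948 0.2853] stand [ -3.4 -41.4 285.3] alpha -18.43 tilt [ 1.e-04  0.e+00 -1.e+00] F [ 0.  -0.3 -0.3] w 0.0254 q6 0.42
```

Request:
step_arm(deltas=[[0,0,0.05,0,-1],[0,0,0.05,0,-1],[0,0,0.05,0,-1],[0,0,0.05,0,-1],[0,0,0,0,-1],[0,0,0,0,-1],[0,0,0,0,-1],[0,0,0,0,-1]])

```text
t: 14.35
tcp_pos: [0.4568, 0.0948, 0.2832]
eef_rot: [2.548, 1.837, 0.0]
contact_force: [0.6, -1.1, -0.8]
width: 0.0254
```

```bash
python3 - <<'E'
from plan import *
rep()
E
```

```text
t 14.35 tcp [0.4568 0.0948 0.2832] stand [ -3.4 -41.4 283.2] alpha -18.43 tilt [ 1.e-04 -1.e-04 -1.e+00] F [ 0.6 -1.1 -0.8] w 0.0254 q6 0.42
```

Request:
step_arm(deltas=[[0,0,0.05,0,-1],[0,0,0.05,0,-1],[0,0,0.05,0,-1],[0,0,0.05,0,-1],[0,0,0,0,-1],[0,0,0,0,-1],[0,0,0,0,-1],[0,0,0,0,-1]])

```text
t: 15.15
tcp_pos: [0.4568, 0.0948, 0.2812]
eef_rot: [2.548, 1.837, -0.0]
contact_force: [0.6, -0.8, -0.9]
width: 0.0253
```

```bash
python3 - <<'E'
from plan import *
rep()
im,d=arm.read_camera('side'); save('side7.png',im[150:210,200:280],9); np.savez('side7.npz',im=im,d=d)
E
```

```text
t 15.15 tcp [0.4568 0.0948 0.2812] stand [ -3.4 -41.4 281.2] alpha -18.43 tilt [ 0.e+00 -1.e-04 -1.e+00] F [ 0.6 -0.8 -0.9] w 0.0253 q6 0.42
```

View pics/side7.png

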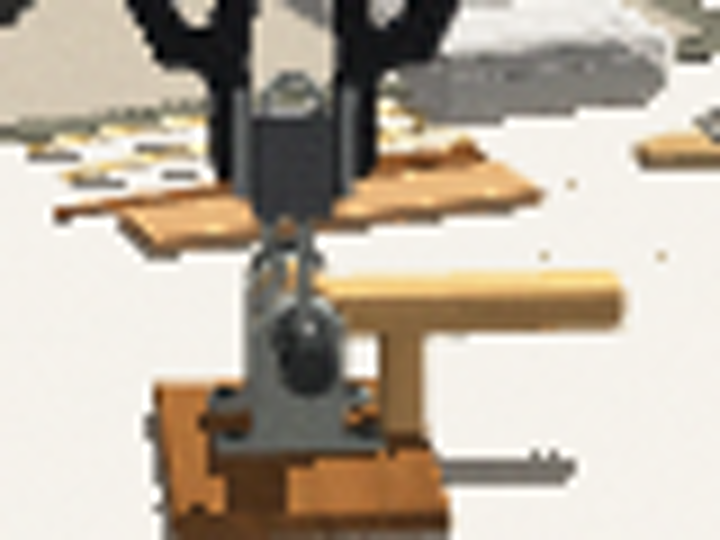

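Request:
step_arm(deltas=[[0,0,0.05,0,-1],[0,0,0.05,0,-1],[0,0,0.05,0,-1],[0,0,0.05,0,-1],[0,0,0.05,0,-1],[0,0,0.05,0,-1],[0,0,0,0,-1],[0,0,0,0,-1]])

```text
t: 16.0
tcp_pos: [0.4568, 0.0948, 0.2782]
eef_rot: [2.548, 1.837, 0.0]
contact_force: [1.5, -2.6, 0.1]
width: 0.0253
```

```bash
python3 - <<'E'
from plan import *
rep()
E
```

```text
t 16.0 tcp [0.4568 0.0948 0.2782] stand [ -3.4 -41.4 278.2] alpha -18.43 tilt [ 0.e+00 -1.e-04 -1.e+00] F [ 1.5 -2.6  0.1] w 0.0253 q6 0.42
```

Request:
step_arm(deltas=[[-0.03,0.02,0,0,-1],[0,0,0.05,0,-1],[0,0,0.05,0,-1],[0,0,0.1,0,-1],[0,0,0.1,0,-1],[0,0,0.1,0,-1],[0,0,0,0,-1],[0,0,0,0,-1]])

```text
t: 16.8
tcp_pos: [0.4568, 0.0945, 0.274]
eef_rot: [-2.548, -1.837, 0.0]
contact_force: [0.7, -1.0, -0.6]
width: 0.0251
```

```bash
python3 - <<'E'
from plan import *
rep()
E
```

```text
t 16.8 tcp [0.4568 0.0945 0.274 ] stand [ -3.3 -41.7 274. ] alpha -18.43 tilt [-3.e-04  0.e+00 -1.e+00] F [ 0.7 -1.  -0.6] w 0.0251 q6 0.42
```

Request:
step_arm(deltas=[[-0.02,0.01,0.1,0,-1],[0,0,0.1,0,-1],[0,0,0.1,0,-1],[0,0,0.1,0,-1],[0,0,0.1,0,-1],[0,0,0.1,0,-1],[0,0,0,0,-1],[0,0,0,0,-1]])

```text
t: 17.6
tcp_pos: [0.4569, 0.0943, 0.2681]
eef_rot: [-2.548, -1.837, 0.0]
contact_force: [0.3, -0.6, -0.6]
width: 0.0253
```

```bash
python3 - <<'E'
from plan import *
rep()
E
```

```text
t 17.6 tcp [0.4569 0.0943 0.2681] stand [ -3.1 -41.8 268.1] alpha -18.43 tilt [-2.e-04  0.e+00 -1.e+00] F [ 0.3 -0.6 -0.6] w 0.0253 q6 0.42
```

Request:
step_arm(deltas=[[0,0,0.1,0,-1],[0,0,0.1,0,-1],[0,0,0.1,0,-1],[0,0,0.1,0,-1],[0,0,0.1,0,-1],[0,0,0.1,0,-1],[0,0,0.1,0,-1],[0,0,0,0,-1]])

```text
t: 18.4
tcp_pos: [0.4568, 0.0942, 0.261]
eef_rot: [-2.548, -1.837, 0.0]
contact_force: [1.1, 0.0, -1.8]
width: 0.0252
```

```bash
python3 - <<'E'
from plan import *
rep()
E
```

```text
t 18.4 tcp [0.4568 0.0942 0.261 ] stand [ -3.2 -41.9 261. ] alpha -18.43 tilt [-3.e-04 -1.e-04 -1.e+00] F [ 1.1  0.  -1.8] w 0.0252 q6 0.42
```

Request:
step_arm(deltas=[[0,0,0.1,0,-1],[0,0,0.1,0,-1],[0,0,0.1,0,-1],[0,0,0.1,0,-1],[0,0,0.1,0,-1],[0,0,0.1,0,-1],[0,0,0,0,-1],[0,0,0,0,-1]])

```text
t: 19.2
tcp_pos: [0.4567, 0.0942, 0.2548]
eef_rot: [-2.548, -1.837, 0.001]
contact_force: [-1.5, -0.8, -1.2]
width: 0.0251
```

```bash
python3 - <<'E'
from plan import *
rep()
im,d=arm.read_camera('side'); save('side8.png',im[150:210,200:280],9); np.savez('side8.npz',im=im,d=d)
E
```

```text
t 19.2 tcp [0.4567 0.0942 0.2548] stand [ -3.3 -42.  254.8] alpha -18.43 tilt [-8.e-04 -1.e-04 -1.e+00] F [-1.5 -0.8 -1.2] w 0.0251 q6 0.42
```

View pics/side8.png

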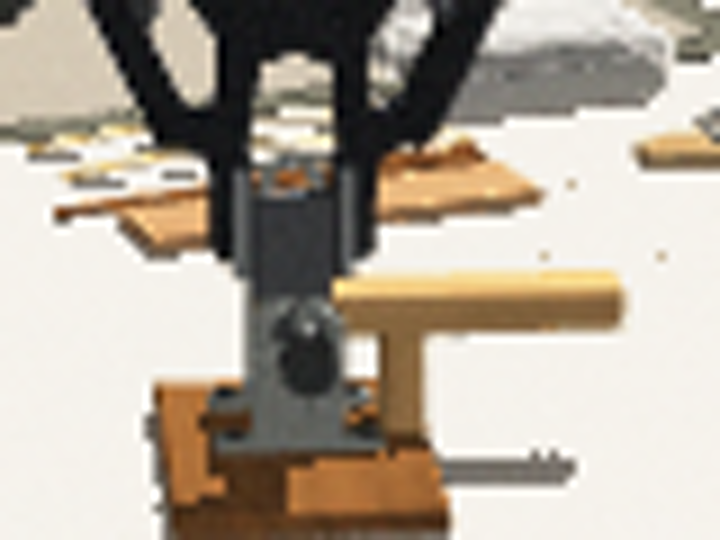

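Request:
step_arm(deltas=[[0,0,0.1,0,-1],[0,0,0.1,0,-1],[0,0,0.1,0,-1],[0,0,0.1,0,-1],[0,0,0.1,0,-1],[0,0,0,0,-1],[0,0,0,0,-1],[0,0,0,0,-1]])

```text
t: 20.05
tcp_pos: [0.4567, 0.0942, 0.2499]
eef_rot: [-2.548, -1.837, 0.001]
contact_force: [-1.1, 0.6, -3.1]
width: 0.0253
```

```bash
python3 - <<'E'
from plan import *
rep()
E
```

```text
t 20.05 tcp [0.4567 0.0942 0.2499] stand [ -3.2 -41.9 249.9] alpha -18.43 tilt [-6.e-04 -1.e-04 -1.e+00] F [-1.1  0.6 -3.1] w 0.0253 q6 0.42
```

Request:
step_arm(deltas=[[0,0,0.1,0,-1],[0,0,0.1,0,-1],[0,0,0.1,0,-1],[0,0,0.1,0,-1],[0,0,0.1,0,-1],[0,0,0.1,0,-1],[0,0,0,0,-1],[0,0,0,0,-1]])

```text
t: 20.85
tcp_pos: [0.4569, 0.0942, 0.2441]
eef_rot: [2.548, 1.837, 0.0]
contact_force: [-0.1, 0.3, -1.7]
width: 0.0254
```

```bash
python3 - <<'E'
from plan import *
rep()
E
```

```text
t 20.85 tcp [0.4569 0.0942 0.2441] stand [ -3.1 -41.8 244.1] alpha -18.43 tilt [ 1.e-04  0.e+00 -1.e+00] F [-0.1  0.3 -1.7] w 0.0254 q6 0.42
```

Request:
step_arm(deltas=[[0,0,0.05,0,-1],[0,0,0.05,0,-1],[0,0,0.05,0,-1],[0,0,0.05,0,-1],[0,0,0,0,-1],[0,0,0,0,-1],[0,0,0,0,-1],[0,0,0,0,-1]])

```text
t: 21.65
tcp_pos: [0.457, 0.0942, 0.2423]
eef_rot: [2.548, 1.837, 0.0]
contact_force: [-0.4, -0.1, -1.2]
width: 0.0255
```

```bash
python3 - <<'E'
from plan import *
rep()
E
```

```text
t 21.65 tcp [0.457  0.0942 0.2423] stand [ -3.  -41.8 242.3] alpha -18.42 tilt [ 3.e-04 -0.e+00 -1.e+00] F [-0.4 -0.1 -1.2] w 0.0255 q6 0.42
```

Request:
step_arm(deltas=[[0,0,0.05,0,-1],[0,0,0.05,0,-1],[0,0,0,0,-1],[0,0,0,0,-1],[0,0,0,0,-1],[0,0,0,0,-1],[0,0,0,0,-1],[0,0,0,0,-1]])

```text
t: 22.45
tcp_pos: [0.4571, 0.0942, 0.2418]
eef_rot: [2.548, 1.837, 0.001]
contact_force: [-3.1, 0.2, 6.2]
width: 0.0251
```

```bash
python3 - <<'E'
from plan import *
rep()
E
```

```text
t 22.45 tcp [0.4571 0.0942 0.2418] stand [ -2.9 -41.8 241.8] alpha -18.42 tilt [ 6.e-04 -1.e-04 -1.e+00] F [-3.1  0.2  6.2] w 0.0251 q6 0.42
```

Request:
step_arm(deltas=[[0,0,-0.04,0,-1],[0,0,0,0,-0.2],[0,0,0,0,0.2],[0,0,0,0,0.4],[0,0,0,0,0.4],[0,0,0,0,0.4],[0,0,0,0,0.4],[0,0,0,0,0.4]])

```text
t: 23.25
tcp_pos: [0.4569, 0.0943, 0.2416]
eef_rot: [-2.548, -1.837, 0.0]
contact_force: [-0.0, 0.3, 0.2]
width: 0.0596
```

```bash
python3 - <<'E'
from plan import *
rep()
im,d=arm.read_camera('side'); save('side9.png',im[150:210,200:280],9)
E
```

```text
t 23.25 tcp [0.4569 0.0943 0.2416] stand [ -3.1 -41.9 241.6] alpha -18.43 tilt [-0. -0. -1.] F [-0.   0.3  0.2] w 0.0596 q6 0.42
```

View pics/side9.png

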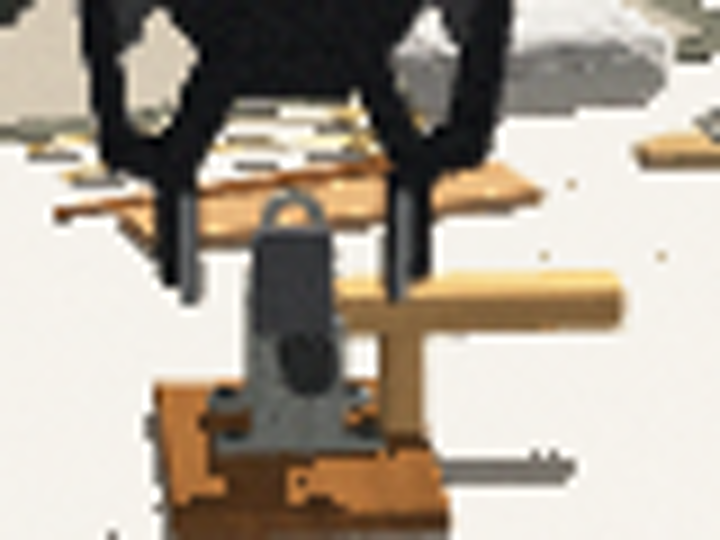

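Request:
step_arm(deltas=[[0,0,-2,0,0.4],[0,0,-3,0,0.4],[0,0,-4,0,0.4],[-4,-1,-4,0,0.4],[-5,-1,0,0,0.4],[-5,-1,0,0,0.4],[-5,0,0,0,0.4],[-5,0,0,0,0.4]])

```text
t: 24.1
tcp_pos: [0.3553, -0.119, 0.3668]
eef_rot: [2.546, 1.838, 0.001]
contact_force: [1.5, -1.1, 0.7]
width: 0.0595
```

Request:
step_arm(deltas=[[-4,0,0,0,0.4],[-4,0,0,0,0.4],[-4,0,0,0,0.4],[0,0,0,0,0.4],[0,0,0,0,0.4],[0,0,0,0,0.4],[0,0,0,0,0.4],[0,0,0,0,0.4]])

```text
t: 24.9
tcp_pos: [0.3189, -0.2307, 0.3664]
eef_rot: [2.547, 1.84, 0.0]
contact_force: [1.1, -0.3, 0.2]
width: 0.0601
```

```bash
python3 - <<'E'
from fit import *
from plan import rep,sf
rep()
for c in ['top','side']:
    im,d=arm.read_camera(c); np.savez(c+'9.npz',im=im,d=d); save(c+'10.png',im[160:230,180:250] if c=='top' else im[150:210,200:280],8)
    P=pts(c,d,(.459,.095),.03,.066,.14); Q=np.array([sf(p) for p in P]); 
    Q=Q[Q[:,1]<-.02]; print(c,len(Q),np.median(Q,0),np.percentile(Q,5,0),np.percentile(Q,95,0))
E
```

```text
t 24.9 tcp [ 0.3189 -0.2307  0.3664] stand [ -31.8 -393.7  366.4] alpha -18.31 tilt [ 1.e-04  0.e+00 -1.e+00] F [ 1.1 -0.3  0.2] w 0.0601 q6 -0.44
top 56 [-0.00411235 -0.04220371  0.09354845] [-0.01551803 -0.04747243  0.07211393] [ 0.00867484 -0.03462817  0.10824597]
side 117 [-0.0045454  -0.04727296  0.08568665] [-0.0161455  -0.05245306  0.06749684] [ 0.00691539 -0.03862122  0.10636743]
```

View pics/top10.png

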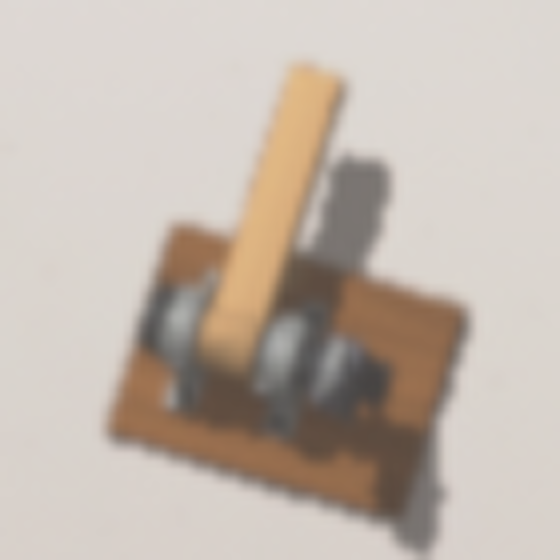

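View pics/side10.png

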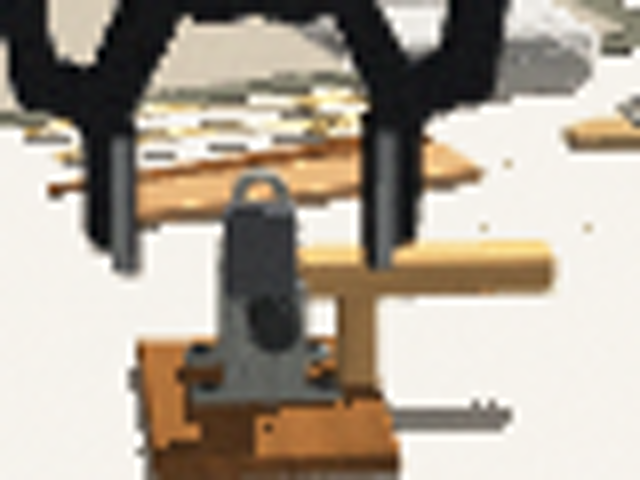

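```bash
python3 - <<'E'
from station import arm
print(arm.close_job())
E
```

```text
the job is handed in; nothing more can be done
None
```

I pushed the hinge pin home and pressed the R-clip through its cross-hole until its grip sat on the pin. I then let go, moved the arm clear and handed the job in at about 25 s. No verdict was reported.

- **Pin:** it slid in at about 4–5 N and met a firm stop at about 11 N. The pictures show its head against the ear.
- **Straight leg:** it went into the cross-hole at the first place tried, at about stand y = -42 mm, so I did not need to feel along the shaft. The hole had shown in the top camera, and the side picture gave the sideways correction.
- **Pressing down:** the highest vertical force I read was about 6 N, at seating. Forces are read only at the end of each move, so a short peak in between would not show.
- **Last checks:** the clip's top was measured at about 108 mm, where full depth gives 110 mm. The grip was centred at stand x of about -4 mm, as it should be, and the clip stood upright.
- **Not seen directly:** the bent leg showed grey against the grey ear. I judged that it had snapped in from the vertical force turning downward (about -3 N) as it passed the shaft, and from the full seating depth. The two cameras disagreed by about 5 mm on the grip's position along the pin, because each sees a different face.
- **Other objects:** I kept the arm away from the tweezers, pencil, dish and loupe, but did not measure their positions again at the end.

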